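Shift the jar roller's gate lever to the blue speed

ROBOT

A 7-joint arm with a two-finger parallel gripper is mounted at the origin on a cart in front of the work surface, level with it; the furniture and walls round the work are solid. World frame = base frame: x ahead of the robot, y to its left, z up, the work surface at z = 0. Lengths are in mm, angles in rad, forces in N, time in s.
With the tool pointing down it reaches from about 400 to 875 mm from the base axis. Payload 4.4 kg.
Tool frame: the origin (TCP) lies on the centre line of the jaws, within the pads' length; the fingertips stand ctrl.nose_length ahead of it and the grasp point (between the pads) lies 6 mm ahead of it (ctrl.nose_length is the distance from the TCP to the fingertips, in mm); z points along the fingers, y is the direction in which the jaws open and shut (so a half turn about z gives the same grasp; the last joint's range is limited). The gripper opens to 85 mm and grips with 20 to 120 N. Pads are 22 mm wide; open, the fingers measure 114 mm over their backs; the gripper's body (76 mm by 85 mm) begins 54 mm behind the grasp point. The pads swing forward as they close: fully open they stand 13 mm farther back than shut.
Start: joints at [1.281, 0.628, 0.038, 1.517, -0.027, 0.996, -0.02], TCP at [144.286, -633.798, 228.913] pointing down, gripper open.
Joint ranges: [-3.06, 3.06], [-0.37, 2.12], [-1.25, 1.32], [0.18, 2.47], [-1.1, 4.24], [0.23, 1.98], [-2.94, 2.94]. Speed limits (rad/s): [2.57, 2.57, 3.14, 3.14, 3.14, 3.14, 3.14].

INTERFACE

Orientations are given as [roll, pitch, yaw] about the fixed x, y, z axes, in that order (R = Rz(yaw) Ry(pitch) Rx(roll)).
In Python, from cell import ctrl, vision gives the robot as it stands. The module is installed in compiled form; this text tells all that it offers.
- The arm moves only by the shell command python3 -m inch 'ROWS'. ROWS is a JSON object of lists of equal length, an entry for each row: "travel": the shift along the tool's x, y, z in cm, a list of three; "twist": the turn about the tool's z in degrees; "fingers": the finger opening in cm, from 0 to 8.54. A call has exactly 10 rows; each row is the pose to reach, as a shift and turn from the pose commanded when the call began, along the tool's axes at that moment; what a row does not reach only later rows make up. A row lasts 1/12 s, in which the tool goes at most 41.7 mm and 7.16 degrees, less where a joint would pass 70% of its speed; a pose out of reach is approached as far as the arm can. A call with a gripper value outside its range is refused whole. The fingers move at their own pace and stop on an object; the grip force is fixed at half the most. Time passes only in rows, so rows that repeat a pose let the fingers close, or fill a call up. It gives the time, the measured TCP pose, the force and the opening at its end, in the units of the state.
- ctrl.read_state(): the state, without advancing time (a new reading comes with each control period).
- vision.get_image(name): name is "scene" or "side" or "wrist"; returns a dict with "frame" (400x640x3 uint8, red, green, blue), "fx", "fy", "cx", "cy" (pixels), "k1" (the pictures are not rectified: a ray, as slopes to the right and down, at radius r is drawn at 1 + k1 r^2 times it, then the intrinsics apply), "position" and "orientation" of the camera in the world. Camera axes: x right, y down, z forward; pixel columns grow to the right and rows downward; lengths in mm; the calibration is good to about 2 mm. A picture is of the moment at which its call begins. There is no depth.
- ctrl.finish_job(): hands the job in, once; it reports no verdict.
The state is a dict: "clock": time; "qpos": joint angles; "qd": joint speeds; "tau": joint torques, N m; "eef_pos": TCP position; "tool_rot": TCP orientation; "force": force on the tool from outside, world axes, zero at the start; "torque": the same for the moment, N m; "width": finger opening in mm.
Only numpy, scipy, OpenCV 4.12 (cv2) and the standard library are available. Lean on these libraries where they do the work, as an engineer would, in place of code of your own. Each camera call takes 0.05 s, during which the arm holds its last target.

TASK

Set the jar roller to its blue speed: push the black-knobbed lever through the gate until it is fully home at the end of the slot marked by the blue disc, and leave it there. Only push the lever from outside with the fingers, never take it between them, and do not run it into any of the slots with another colour on the way. Leave the jar, the dropper bottle and the timer beside the machine where they stand.

Things in the scene. Friction and masses are not known exactly. Their poses are not given: they have to be found in the camera images.
- roller_machine: white bench-top jar roller, fixed. Origin on the bench under the middle of its gate; x points from the gate towards the rollers, y to the left, z up. Housing 144 x 144 mm round the origin, topped by an aluminium gate plate 126 x 126 mm. Behind it (x = 65 to 215 mm, 230 mm wide) the roller deck with a fixed jar lying on it, its top at 124 mm
- gate (a point): middle of the gate, on the plate's top face (z = 85 mm). A cross channel runs along y at x = 0; three slots along x, at y = +28, 0 and -28 mm, run from it to front and rear and close at x = +-35 mm. All are 18 mm wide; the metal between the slots (|x| 9 to 35 mm) stops the lever, so it changes slot only in the channel. The middle slot has no disc. Axes as the machine's
- knob (a point): centre of the lever's black ball knob, 40 mm across, on an 11 mm steel rod through the gate. Crossed hinges at the machine's origin, 165 mm below: upright, the knob is at z = 165 mm; at an outer slot's end it is 50 mm fore or aft and aside, 148 mm high. Axes turn with the lever (z along the rod, up). Held by friction: stays where left, about 1.5 to 3 N at the knob moves it
- rod_at_gate (a point): point on the axis of the lever's rod 87 mm from the hinges, about where it passes the gate plate; fully home in an outer slot it lies about 22 mm from that slot's disc, seen from above
- lever_select (a joint): sideways swing of the lever (rad): 0 in the middle slot, positive to the machine's +y; about +0.325 in the middle of the +y slot's width and -0.325 in the -y slot's; hard stops at +-0.34. Starts at 0
- lever_engage (a joint): fore and aft swing of the lever (rad): 0 in the cross channel, positive towards the rollers (+x); hard stops at +-0.305, the slot ends. Within about +-0.04 of 0 the lever is free to go sideways. Starts in the rear half of the middle slot, 0.16 to 0.30
- disc_blue: flat blue plastic disc, 20 mm across and 3 mm thick, fixed on the gate plate 48 mm in front of or behind the plate's middle line, just past the closed end of one of the four outer slots (which one differs from run to run); origin at its underside
- disc_red: flat red plastic disc, 20 mm across and 3 mm thick, fixed on the gate plate 48 mm in front of or behind the plate's middle line, just past the closed end of one of the four outer slots (which one differs from run to run); origin at its underside
- disc_yellow: flat yellow plastic disc, 20 mm across and 3 mm thick, fixed on the gate plate 48 mm in front of or behind the plate's middle line, just past the closed end of one of the four outer slots (which one differs from run to run); origin at its underside
- disc_green: flat green plastic disc, 20 mm across and 3 mm thick, fixed on the gate plate 48 mm in front of or behind the plate's middle line, just past the closed end of one of the four outer slots (which one differs from run to run); origin at its underside
- jar: bystander: loose clear specimen jar with yellow lid, 73 mm across, 123 mm high, upright beside the machine on its +y side; origin at the centre of its underside
- dropper: bystander: loose small white dropper bottle with red cap, 34 mm across, 78 mm high, upright beside the machine on its -y side; origin at the centre of its underside
- dial_timer: bystander: loose cream bench timer with a black dial knob, 51 x 67 x 66 mm, near the machine's front on its +y side; origin at the centre of its underside

How it is judged:
By the outcome, as a careful person would: the job done as asked, in the order asked, and still so for the second after the job is handed in, with the robot touching nothing.
It also fails if it takes over 64 s, if anything falls off the work surface, if the arm or the gripper's body presses on something with over 40 N, if the wrist force passes 120 N, or if a joint passes its speed limit or range.

## Working session

There is one attempt and no reset: what is moved stays moved. The work goes in short steps, Python scripts to look and compute and a shell command to move; the robot and the scene stay as the last step left them, time stands still between calls to the robot, and variables do not carry over. Pictures are saved under pics/ and viewed, and the job is handed in when it is done.

```bash
mkdir -p pics
python3 - <<'E'
from cell import ctrl, vision
import cv2
s=ctrl.read_state(); print(s, ctrl.nose_length)
for n in ("scene","side","wrist"):
    d=vision.get_image(n); cv2.imwrite(f"pics/{n}0.png",d["frame"][:,:,::-1])
    print(n,{k:v for k,v in d.items() if k!="frame"})
E
```

```text
{'clock': 0.0, 'qpos': array([ 1.28122837,  0.62937796,  0.03844864,  1.51837418, -0.02700452,
        0.996288  , -0.02000821]), 'qd': array([ 1.49278451e-03, -9.27419897e-04,  3.06416265e-04,  1.07637062e-03,
       -3.85084180e-04,  1.99457099e-05,  1.02221228e-03]), 'tau': array([ 1.34354977e-03, -5.63398719e+01,  1.22650500e+00, -1.93451929e+01,
        1.10488475e-02,  1.04526934e-02, -1.01084811e-05]), 'eef_pos': array([ 144.12318281, -633.17125168,  227.96661063]), 'tool_rot': array([-3.13966360e+00,  2.74103295e-05,  2.23751770e-01]), 'force': array([-0.82229402, -0.33951086,  0.43084994]), 'torque': array([ 0.0246117 , -0.00439964, -0.00564907]), 'width': 85.32902528115622} 25.0
scene {'fx': 482.01999310570375, 'fy': 482.01999310570375, 'cx': 322.683714832325, 'cy': 196.39898360404274, 'k1': 0.003595161180974352, 'position': array([-105.60613461,  606.13836903,  768.70398338]), 'orientation': array([-2.20507433, -0.01543618, -2.31057165])}
side {'fx': 446.48157473329536, 'fy': 446.48157473329536, 'cx': 312.248035410075, 'cy': 193.77666061438052, 'k1': -0.06573965901758769, 'position': array([ 476.7674248 , -709.15908675,  621.92592957]), 'orientation': array([-2.17869133, -0.01886202, -0.04142407])}
wrist {'fx': 297.4353888641382, 'fy': 297.4353888641382, 'cx': 318.7406350100179, 'cy': 200.74017699037995, 'k1': -0.024574010638100063, 'position': array([ 213.91229515, -617.98722891,  373.32126614]), 'orientation': array([ 2.85565630e+00,  2.02485707e-03, -1.34774930e+00])}
```

View pics/scene0.png

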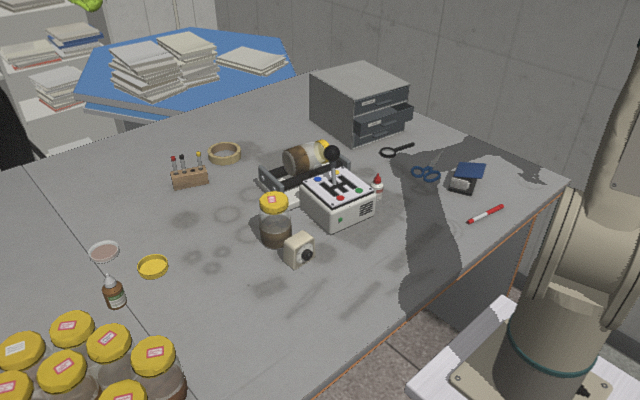

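View pics/side0.png

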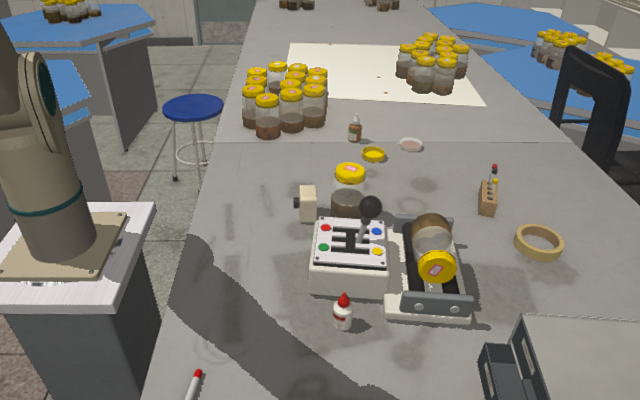

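The scene view shows the machine near (340,195) and the side view shows it near (350,250). In the side view, the blue disc at (376,231) is at the far right, which would be the rear +y slot. I'll zoom in to measure.

Run:
```python
import cv2,numpy as np
a=cv2.imread("pics/side0.png")[185:305,290:490]; cv2.imwrite("pics/sz.png",cv2.resize(a,None,fx=4,fy=4,interpolation=cv2.INTER_CUBIC))
a=cv2.imread("pics/scene0.png")[130:250,240:400]; cv2.imwrite("pics/cz.png",cv2.resize(a,None,fx=5,fy=5,interpolation=cv2.INTER_CUBIC))
```

```text
(no output)
```

View pics/sz.png

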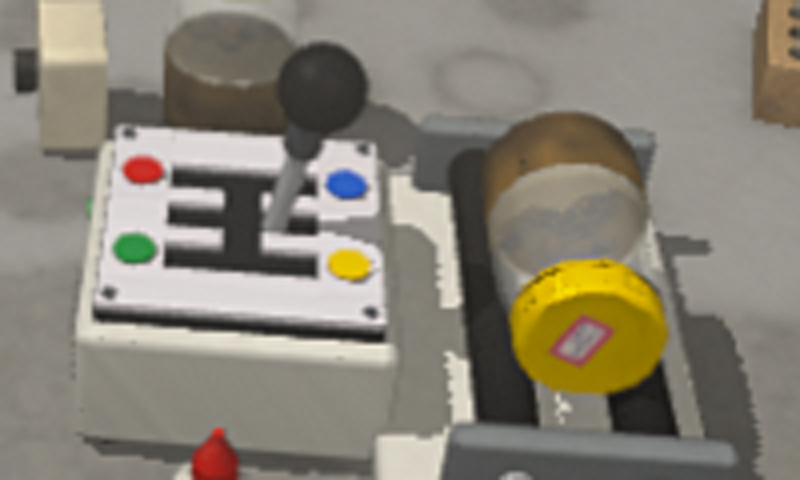

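View pics/cz.png

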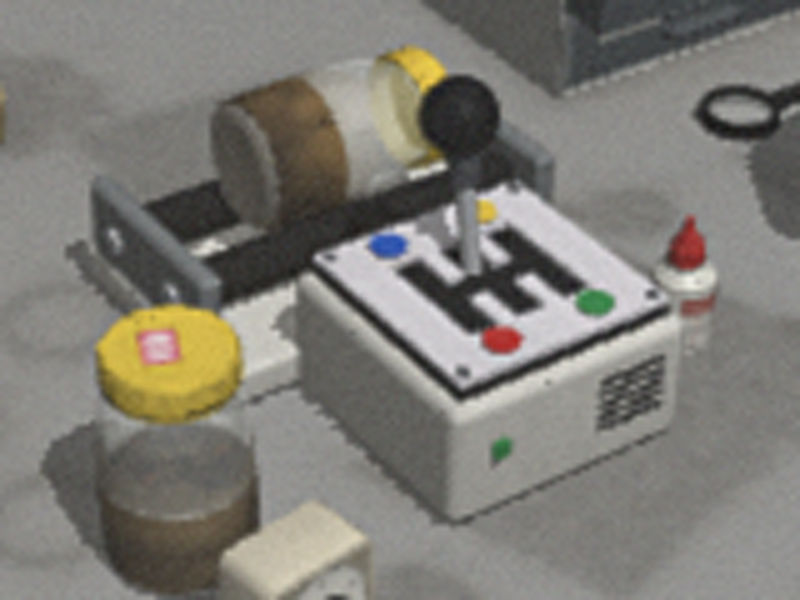

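```bash
cat > h.py <<'E'
import numpy as np, cv2
from scipy.spatial.transform import Rotation as R
from scipy.optimize import least_squares
CAM={}
def proj(c,P):
    Rm=R.from_euler('xyz',c['orientation']).as_matrix()
    p=(np.atleast_2d(P)-c['position'])@Rm
    s=p[:,:2]/p[:,2:]; r2=(s**2).sum(1,keepdims=True)
    s=s*(1+c['k1']*r2)
    return s*[c['fx'],c['fy']]+[c['cx'],c['cy']]
def knob(sel,eng,L=165):
    # crossed hinges approx: 
    v=np.array([np.tan(eng),np.tan(sel),1]); return L*v/np.linalg.norm(v)
def mach(p,P):
    x,y,a=p; c,s=np.cos(a),np.sin(a)
    P=np.atleast_2d(P); return np.c_[x+c*P[:,0]-s*P[:,1], y+s*P[:,0]+c*P[:,1], P[:,2]]
E
python3 - <<'E'
from h import *
from cell import vision
cs,cd=vision.get_image("side"),vision.get_image("scene")
D={'r':(-48,28,88),'b':(48,28,88),'g':(-48,-28,88),'y':(48,-28,88)}
S={'r':(325.75,227.5),'b':(376.75,231.25),'g':(323.5,247),'y':(377.5,251.2)}
C={'r':(340.4,198),'b':(317.6,179),'g':(359,190.4)}
ks,kc=np.array((370.75,206.75)),np.array((332,153))
def f(p):
    r=[]
    for c,O in((cs,S),(cd,C)):
        for k in O: r.append(proj(c,mach(p[:3],D[k]))[0]-O[k])
    K=mach(p[:3],knob(p[3],p[4]))
    r+= [proj(cs,K)[0]-ks,proj(cd,K)[0]-kc]
    return np.ravel(r)
s=least_squares(f,[550,-200,0,0,.2]); print(s.x.round(4),s.fun.round(1),mach(s.x,knob(*s.x[3:])))
p=[480,-710,0]
E
```

```text
Traceback (most recent call last):
  File "h.py", line 15, in mach
    x,y,a=p; c,s=np.cos(a),np.sin(a)
    ^^^^^
ValueError: too many values to unpack (expected 3)
```

```bash
sed -i 's/x,y,a=p;/x,y,a=p[:3];/' h.py
python3 - <<'E'
from h import *
from cell import vision
cs,cd=vision.get_image("side"),vision.get_image("scene")
D={'r':(-48,28,88),'b':(48,28,88),'g':(-48,-28,88),'y':(48,-28,88)}
S={'r':(325.75,227.5),'b':(376.75,231.25),'g':(323.5,247),'y':(377.5,251.2)}
C={'r':(340.4,198),'b':(317.6,179),'g':(359,190.4)}
ks,kc=np.array((370.75,206.75)),np.array((332,153))
def f(p):
    r=[]
    for c,O in((cs,S),(cd,C)):
        for k in O: r.append(proj(c,mach(p[:3],D[k]))[0]-O[k])
    K=mach(p[:3],knob(p[3],p[4]))
    r+= [proj(cs,K)[0]-ks,proj(cd,K)[0]-kc]
    return np.ravel(r)
s=least_squares(f,[550,-200,0,0,.2]); print(s.x.round(4),s.fun.round(1),mach(s.x,knob(*s.x[3:])))
# bystander tops by single-view rough
def tri(u,v):
    return least_squares(lambda X:np.r_[proj(cs,X)[0]-u,proj(cd,X)[0]-v],[500,-200,50]).x
print('jar lid',tri((350,170),(273,200)),'timer',tri((307,190),(298,238)),'dropper tip',tri((344,293),(378,175)))
E
```

```text
[ 5.833306e+02 -8.832970e+01 -1.365000e-01  5.000000e-03  1.789000e-01] [ 0.  -0.2 -0.1 -0.2  0.1 -0.1 -0.2 -0.2  0.  -0.4  0.2 -0.4 -0.  -0.4
 -0.2  0.4 -0.3  0.3] [[612.52535951 -91.52561568 162.36518501]]
jar lid [600.72202105  98.14260906 120.93671964] timer [510.34975992 101.09606408  68.66632479] dropper tip [ 559.42772202 -208.64890429   75.09971237]
```

```bash
cat >> h.py <<'E'
M=[583.33,-88.33,-.1365]
def shift(st,target):
    Rm=R.from_euler('xyz',st['tool_rot']).as_matrix()
    return ((np.array(target)-st['eef_pos'])@Rm/10).round(2)
def ontable(c,u,z=0):
    return least_squares(lambda X:proj(c,[X[0],X[1],z])[0]-u,[600,-200]).x
E
python3 - <<'E'
from h import *
from cell import ctrl,vision
cs,cd=vision.get_image("side"),vision.get_image("scene")
print('cabinet base side',ontable(cs,(482,370)), 'scene base corners',ontable(cd,(310,112)),ontable(cd,(357,145)),ontable(cd,(412,120)))
def tri(u,v):
    return least_squares(lambda X:np.r_[proj(cs,X)[0]-u,proj(cd,X)[0]-v],[500,-200,50]).x
print(tri((523,318),(356,98)))
st=ctrl.read_state()
for t in ([95,-20,260],[-20,-150,260]):
    w=mach(M,t)[0]; print(w,shift(st,w), np.hypot(*w[:2]))
E
```

```text
cabinet base side [ 775.22825312 -310.46199147] scene base corners [1058.9073315  -412.15563127] [ 789.03257131 -373.01133588] [ 783.83609119 -639.0362747 ]
[ 775.97725961 -345.55295099  169.2953759 ]
[ 674.72481123 -121.07123517  260.        ] [ 63.1  -38.22  -3.11] 685.5011414093389
[ 543.10455672 -234.21321944  260.        ] [ 47.75 -30.11  -3.11] 591.4544713614442
```

```bash
python3 -m inch '{"travel":[[0.5,-0.3,-1],[2,-1.3,-2],[4.5,-2.8,-3],[8,-5,-3.2],[11.5,-7.2,-3.2],[15,-9.4,-3.2],[18.5,-11.6,-3.2],[21.5,-13.5,-3.2],[23.5,-14.7,-3.2],[24,-15,-3.2]],"twist":[1,3,6,9,12,15,17.5,19.5,20.5,20.6],"fingers":[0,0,0,0,0,0,0,0,0,0]}'
python3 - <<'E'
from h import *
from cell import ctrl
st=ctrl.read_state(); print(st['tool_rot'],st['width'],ctrl.nose_length,st['qpos'])
for t in ([95,-20,260],[-20,-150,260]):
    w=mach(M,t)[0]; print(w,shift(st,w))
E
```

```text
clock: 1.28
eef_pos: [350.1, -429.6, 261.8]
tool_rot: [-3.139, -0.003, -0.129]
force: [-0.1, -0.6, 0.4]
width: -0.1
[-3.13921502e+00 -2.95396013e-03 -1.29040871e-01] -0.07819841027936866 25.0 [ 0.75995669  0.45453511  0.11615206  1.75025551 -0.06769097  0.93995942
 -0.79549417]
[ 674.72481123 -121.07123517  260.        ] [ 28.23 -34.77   0.35]
[ 543.10455672 -234.21321944  260.        ] [ 16.63 -21.86   0.28]
```

```bash
python3 -m inch '{"travel":[[0.5,-0.6,0],[2,-2.5,0],[4.5,-5.5,0],[7,-8.6,0],[9.5,-11.7,0],[12,-14.8,0],[14.5,-17.9,0],[16.5,-20.3,0],[17.6,-21.7,0],[18,-22.2,0]],"twist":[0,0,0,0.1,0.2,0.3,0.4,0.4,0.4,0.4],"fingers":[0,0,0,0,0,0,0,0,0,0]}'
python3 - <<'E'
from h import *
from cell import ctrl,vision
for n in ("side","scene"):
    d=vision.get_image(n); cv2.imwrite(f"pics/{n}1.png",d["frame"][:,:,::-1])
st=ctrl.read_state(); print(st['tool_rot'],st['eef_pos'],st['force'])
p=st['eef_pos']+R.from_euler('xyz',st['tool_rot']).apply([0,0,25]); print(p)
print('tip px',proj(vision.get_image("side"),p),proj(vision.get_image("scene"),p))
for t in ([78,0,190],[78,0,260]):
    w=mach(M,t)[0]; print(w,shift(st,w))
E
```

```text
clock: 2.12
eef_pos: [555.8, -236.4, 261.1]
tool_rot: [-3.14, -0.001, -0.14]
force: [0.3, 0.6, -1.3]
width: -0.2
[ 3.14095334e+00  1.46582922e-04 -1.42542376e-01] [ 553.43911711 -239.12818907  260.93295529] [-0.44898093 -0.14169447  0.0239418 ]
[ 553.43321917 -239.14348926  235.93296067]
tip px [[348.7535212  228.66939361]] [[393.58058873 116.02031429]]
[660.60446982 -98.94396786 190.        ] [  8.62 -15.4    7.08]
[660.60446982 -98.94396786 260.        ] [  8.62 -15.4    0.08]
```

View pics/side1.png

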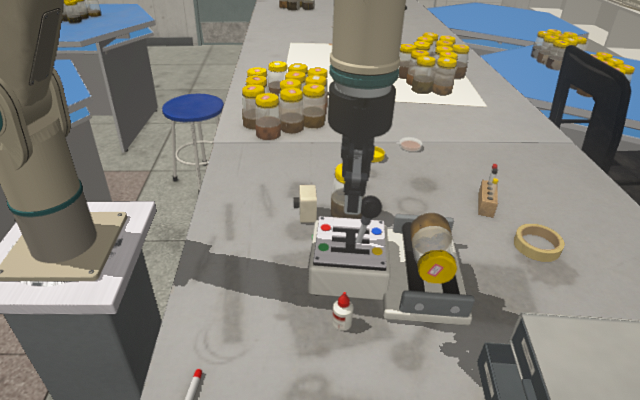

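View pics/scene1.png

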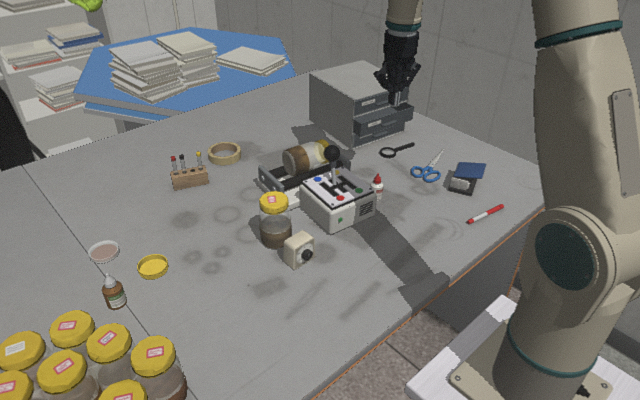

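Run:
```python
import cv2,numpy as np
a=cv2.imread("pics/side1.png")[120:250,290:430]; a=cv2.resize(a,None,fx=4,fy=4,interpolation=cv2.INTER_CUBIC)
b=cv2.imread("pics/scene1.png")[20:150,350:430]; b=cv2.resize(b,None,fx=3,fy=4,interpolation=cv2.INTER_CUBIC)
cv2.imwrite("pics/z1.png",np.hstack([a,b[:520]]))
```

```text
(no output)
```

View pics/z1.png

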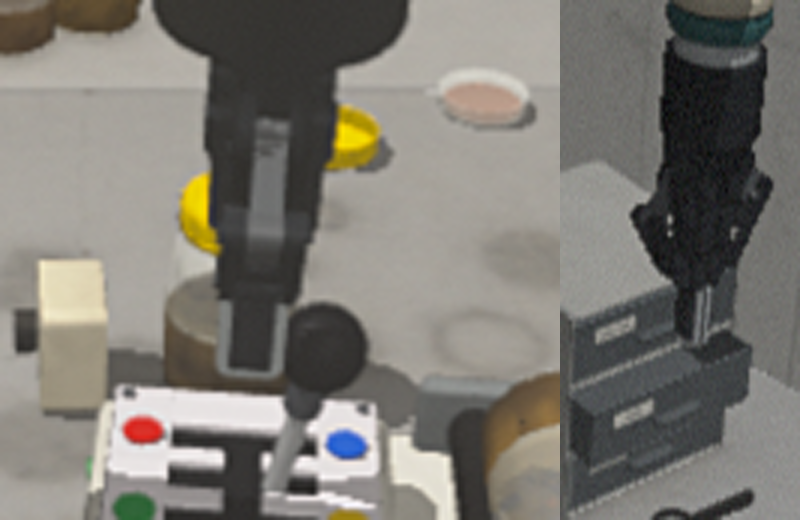

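Run:
```python
from h import *
from cell import ctrl,vision
cs,cd=vision.get_image("side"),vision.get_image("scene")
X=least_squares(lambda X:np.r_[proj(cs,X)[0]-(353.7,213.8),proj(cd,X)[0]-(395,106.5)],[500,-200,50]); print(X.x,X.fun)
st=ctrl.read_state();print(st['eef_pos'],st['width'])
for n in ("side","wrist"):
    d=vision.get_image(n); cv2.imwrite(f"pics/{n}2.png",d["frame"][:,:,::-1])
```

```text
[ 557.28943515 -240.77911683  261.82487609] [-0.64303751  0.5087192  -1.08450428 -1.00684776]
[ 551.72735085 -241.21658527  261.12705298] 0.08260427672670334
```

View pics/wrist2.png

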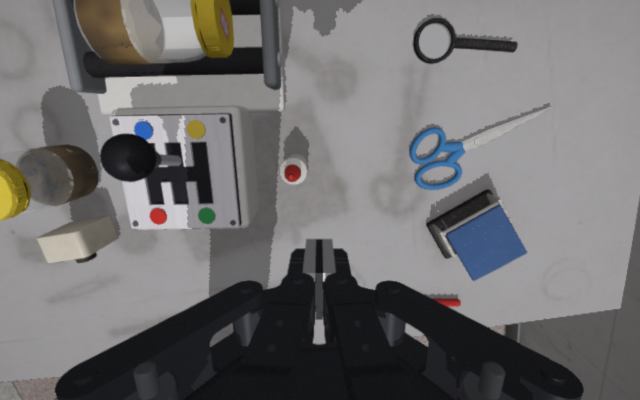

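View pics/side2.png

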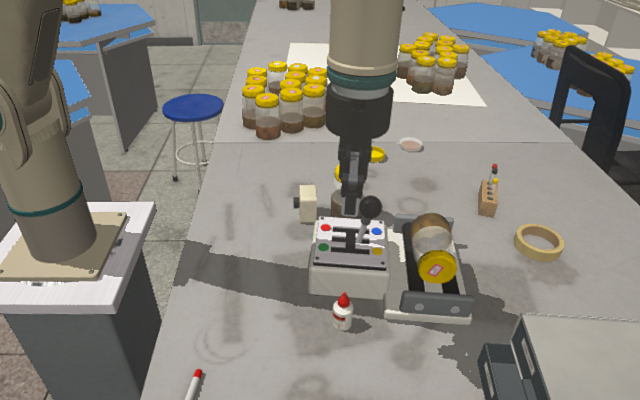

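Run:
```python
from h import *
from cell import ctrl,vision
for i in range(3):
    w=vision.get_image("wrist"); st=ctrl.read_state();print(st['clock'],st['eef_pos'],w['position'],st['qpos'].round(4),st['qd'].round(3))
for L in (0,10,25):
    p=st['eef_pos']+R.from_euler('xyz',st['tool_rot']).apply([0,0,L]); print(L,p.round(1),proj(w,p), proj(vision.get_image("side"),p),proj(vision.get_image("scene"),p))
```

```text
2.5667 [ 552.53048875 -240.04821205  261.13993175] [ 623.01883936 -251.13669577  406.3731927 ] [ 0.3029  0.5267  0.095   1.6188 -0.0562  0.9987 -1.3004] [-0.007  0.003 -0.008 -0.002 -0.002  0.001 -0.002]
2.6167 [ 552.74672545 -239.69157708  261.11770652] [ 623.26597771 -250.72177265  406.36254749] [ 0.3024  0.5268  0.0947  1.6187 -0.0562  0.9987 -1.3004] [-0.007  0.004 -0.007 -0.003 -0.002 -0.    -0.002]
2.6667 [ 552.9472849  -239.40757965  261.05903495] [ 623.48808588 -250.34650451  406.33852345] [ 0.3021  0.527   0.0944  1.6185 -0.0562  0.9986 -1.3005] [-0.008  0.003 -0.004 -0.001 -0.001 -0.001 -0.   ]
0 [ 552.9 -239.4  261.1] [[317.54504432 251.98156817]] [[349.65778682 214.17366579]] [[394.886929   106.55930283]]
10 [ 552.9 -239.4  251.1] [[317.61309195 244.12458065]] [[349.15922878 220.07953811]] [[394.45335591 110.36852052]]
25 [ 552.9 -239.4  236.1] [[317.70191841 233.8729061 ]] [[348.4275466 228.7275278]] [[393.8113223  116.00965184]]
```

```bash
python3 -m inch '{"travel":[[0.3,-0.4,0],[1.2,-2,0],[2.5,-4.3,0],[4,-7,0],[5.5,-9.8,0],[7,-12.4,0],[8,-14.4,0],[8.4,-15.1,0],[8.5,-15.4,0],[8.5,-15.4,0]],"twist":[0,0,0,0,0,0,0,0,0,0],"fingers":[0,0,0,0,0,0,0,0,0,0]}'
python3 -m inch '{"travel":[[0,0,0],[0,0,0],[0,0,0.3],[0,0,1],[0,0,2],[0,0,3],[0,0,3.7],[0,0,4],[0,0,4],[0,0,4]],"twist":[0,0,0,0,0,0,0,0,0,0],"fingers":[0,0,0,0,0,0,0,0,0,0]}'
cat >> h.py <<'E'
def tomach(p):
    c,s=np.cos(M[2]),np.sin(M[2]); d=np.array(p)-[M[0],M[1],0]
    return np.array([c*d[0]+s*d[1],-s*d[0]+c*d[1],d[2]]).round(1)
def look(tag):
    from cell import ctrl,vision
    a=vision.get_image("side")["frame"][120:290,290:430]; b=vision.get_image("scene")["frame"][100:230,270:390]
    a=cv2.resize(a,None,fx=3.2,fy=3.2,interpolation=cv2.INTER_CUBIC); b=cv2.resize(b,None,fx=2.9,fy=2.9,interpolation=cv2.INTER_CUBIC)
    o=np.zeros((544,800,3),np.uint8); o[:a.shape[0],:a.shape[1]]=a; o[:b.shape[0],448:448+b.shape[1]]=b[:, :352]
    cv2.imwrite(f"pics/{tag}.png",o[:,:,::-1])
    st=ctrl.read_state(); print(st['clock'],'mach',tomach(st['eef_pos']),st['tool_rot'].round(3),'F',st['force'].round(1))
E
python3 -c "
from h import *; look('l1')"
```

```text
clock: 3.8
eef_pos: [659.1, -98.5, 260.6]
tool_rot: [3.141, 0.001, -0.142]
force: [-0.7, 0.0, 0.3]
width: -0.2
clock: 4.63
eef_pos: [659.5, -98.3, 220.6]
tool_rot: [3.142, 0.0, -0.143]
force: [-0.5, -0.6, 0.5]
width: 0.0
4.7333 mach [ 77.2   0.4 221.4] [ 3.142e+00 -1.000e-03 -1.430e-01] F [-0.6  0.9 -0.7]
```

View pics/l1.png

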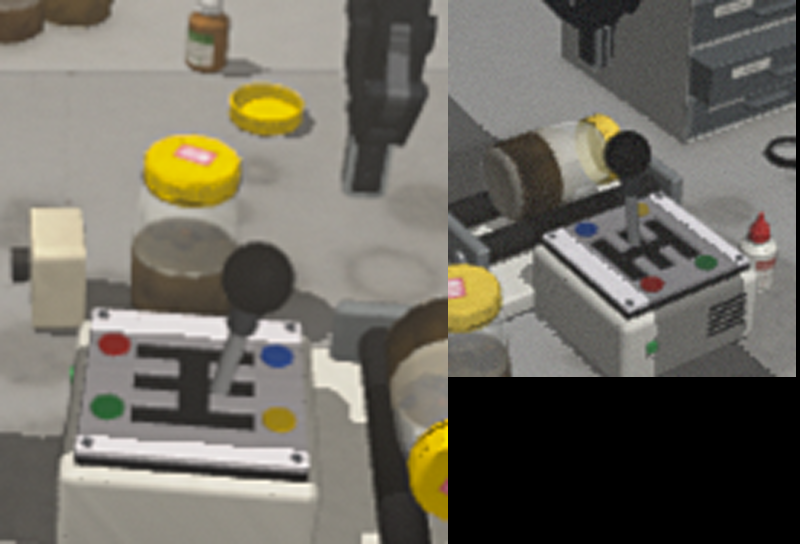

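The shut fingertips show at side (405,180) and scene (321,121). I'll compare that with the predicted TCP.

Run:
```python
from h import *
from cell import ctrl,vision
cs,cd=vision.get_image("side"),vision.get_image("scene")
X=least_squares(lambda X:np.r_[proj(cs,X)[0]-(405,180.3),proj(cd,X)[0]-(321.4,120.7)],[500,-200,50]); print(X.x,tomach(X.x),X.fun)
p=ctrl.read_state()['eef_pos']; print(p)
for L in(0,10,25):
    q=p-[0,0,L]; print(L,proj(cs,q),proj(cd,q))
```

```text
[ 662.35090825 -102.92618039  225.53063243] [ 80.3  -3.7 225.5] [ 0.23499849 -0.23323586  0.30936281  0.37714638]
[659.81141216 -98.37566105 221.49263945]
0 [[402.81125612 180.61855354]] [[320.99821805 123.52906015]]
10 [[402.00998967 185.6355382 ]] [[320.94308364 127.22290207]]
25 [[400.82789923 193.01966904]] [[320.86142307 132.69377428]]
```

```bash
python3 -m inch '{"travel":[[0,0,0.3],[0,0,1.2],[0,0,2.3],[0,0,3.4],[0,0,4.5],[0,0,5.6],[0,0,6.5],[0,0,7],[0,0,7.2],[0,0,7.2]],"twist":[0,0,0,0,0,0,0,0,0,0],"fingers":[0,0,0,0,0,0,0,0,0,0]}'
python3 -c "
from h import *; look('l2')"
```

```text
clock: 5.67
eef_pos: [659.2, -98.3, 148.3]
tool_rot: [3.142, 0.001, -0.143]
force: [-0.9, -0.5, 0.9]
width: -0.2
5.7667 mach [ 77.2   0.4 149.3] [ 3.142e+00 -1.000e-03 -1.430e-01] F [ 0.2  0.1 -0.2]
```

View pics/l2.png

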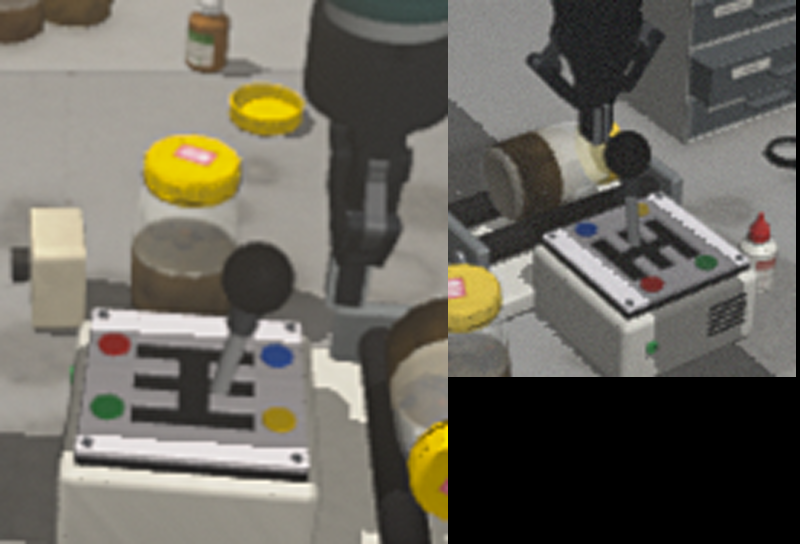

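```bash
python3 -m inch '{"travel":[[-0.3,0,0],[-0.8,0,0],[-1.4,0,0],[-2,0,0],[-2.5,0,0],[-2.9,0,0],[-3.2,0,0],[-3.5,0,0],[-3.7,0,0],[-3.8,0,0]],"twist":[0,0,0,0,0,0,0,0,0,0],"fingers":[0,0,0,0,0,0,0,0,0,0]}'
python3 -c "
from h import *; look('l3')"
```

```text
clock: 6.6
eef_pos: [621.6, -92.9, 149.0]
tool_rot: [-3.142, -0.0, -0.143]
force: [2.3, -0.3, 0.3]
width: -0.2
6.7 mach [ 38.6   0.7 148.9] [-3.142  0.    -0.143] F [ 0.3 -1.4  1.1]
```

View pics/l3.png

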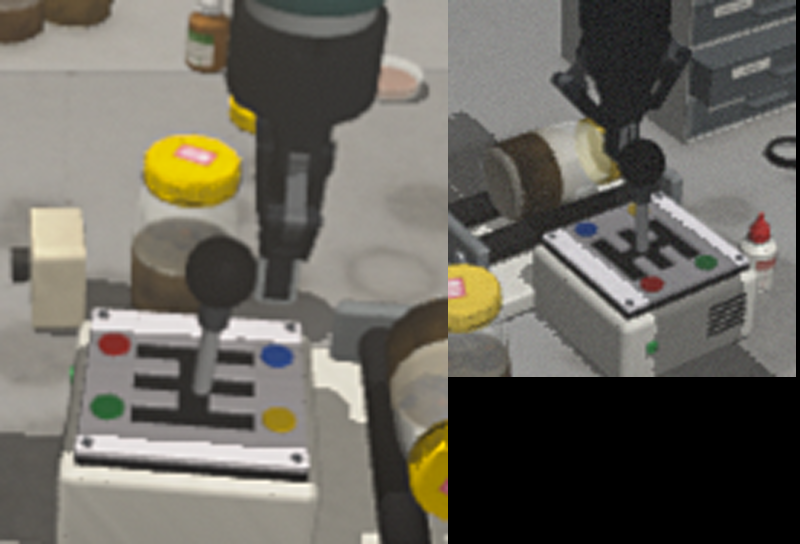

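```bash
cat >> h.py <<'E'
def fitk(a,b):
    from cell import vision
    cs,cd=vision.get_image("side"),vision.get_image("scene")
    a=np.array([290+a[0]/3.2,120+a[1]/3.2])-.35; b=np.array([270+(b[0]-448)/2.9,100+b[1]/2.9])-.35
    f=lambda q:np.r_[proj(cs,mach(M,knob(*q)))[0]-a,proj(cd,mach(M,knob(*q)))[0]-b]
    s=least_squares(f,[0,0.01]); print('sel,eng',s.x.round(3),'knob',knob(*s.x).round(1),s.fun.round(1))
E
python3 -c "
from h import *; fitk((221,272),(641,162)); fitk((258,277),(627,154))"
```

```text
sel,eng [0.012 0.054] knob [  9.    1.9 164.7] [0.2 0.2 0.1 0.8]
sel,eng [0.014 0.176] knob [ 28.9   2.3 162.4] [ 0.1  0.3 -0.1  0.8]
```

```bash
python3 -m inch '{"travel":[[-0.1,0,0],[-0.2,0,0],[-0.35,0,0],[-0.5,0,0],[-0.65,0,0],[-0.75,0,0],[-0.85,0,0],[-0.9,0,0],[-0.9,0,0],[-0.9,0,0]],"twist":[0,0,0,0,0,0,0,0,0,0],"fingers":[0,0,0,0,0,0,0,0,0,0]}'
python3 -c "
from h import *; look('l4')"
```

```text
clock: 7.73
eef_pos: [612.8, -91.6, 148.9]
tool_rot: [-3.142, 0.0, -0.143]
force: [1.5, 0.8, 1.5]
width: 0.0
7.8333 mach [ 29.7   0.7 148.8] [ 3.142  0.    -0.143] F [ 1.8 -0.6  0.6]
```

View pics/l4.png

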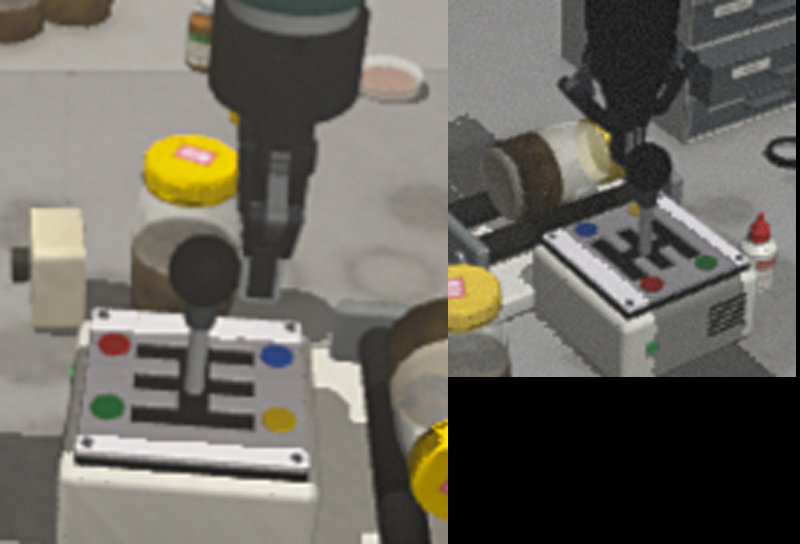

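```bash
python3 -c "
from h import *; fitk((204,270),(648,167))
d=cv2.imread('pics/l4.png')"
```

```text
sel,eng [ 0.012 -0.002] knob [ -0.4   2.  165. ] [ 0.2  0.3 -0.   0.7]
```

```bash
python3 -m inch '{"travel":[[0.5,0,0],[1.5,0,0],[2.5,0,0],[2.8,0.5,0],[3,2,0],[3,3.5,0],[3,5,0],[3,6,0],[3,6.4,0],[3,6.4,0]],"twist":[0,0,0,0,0,0,0,0,0,0],"fingers":[0,0,0,0,0,0,0,0,0,0]}'
python3 -m inch '{"travel":[[-0.3,0,0],[-1,0,0],[-2,0,0],[-3,0,0],[-4,0,0],[-5,0,0],[-5.6,0,0],[-5.9,0,0],[-6,0,0],[-6,0,0]],"twist":[0,0,0,0,0,0,0,0,0,0],"fingers":[0,0,0,0,0,0,0,0,0,0]}'
python3 -c "
from h import *; look('l5')"
```

```text
clock: 8.77
eef_pos: [632.7, -161.9, 149.0]
tool_rot: [3.141, 0.0, -0.146]
force: [-0.2, 0.0, -0.1]
width: -0.2
clock: 9.6
eef_pos: [574.4, -150.4, 149.1]
tool_rot: [-3.141, -0.001, -0.142]
force: [-0.4, -0.1, -0.3]
width: -0.2
9.7 mach [-1.00e-01 -6.29e+01  1.49e+02] [-3.142e+00 -1.000e-03 -1.420e-01] F [-0.2  0.3 -0.2]
```

View pics/l5.png

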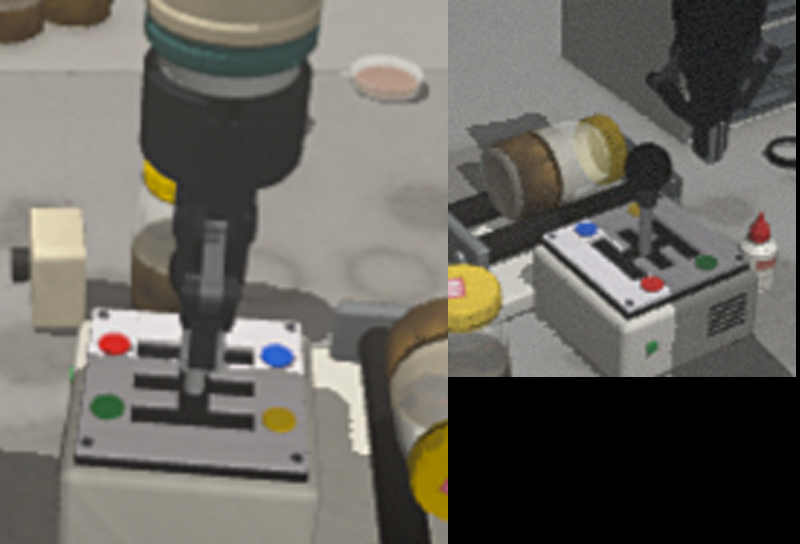

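```bash
python3 -m inch '{"travel":[[0,-0.4,0],[0,-1.2,0],[0,-2,0],[0,-2.8,0.1],[0,-3.5,0.2],[0,-4.2,0.2],[0,-4.8,0.3],[0,-5.3,0.3],[0,-5.7,0.3],[0,-5.9,0.3]],"twist":[0,0,0,0,0,0,0,0,0,0],"fingers":[0,0,0,0,0,0,0,0,0,0]}'
python3 -c "
from h import *; look('l6')"
```

```text
clock: 10.53
eef_pos: [582.5, -91.6, 145.7]
tool_rot: [-3.141, 0.0, -0.142]
force: [-0.0, -1.6, -1.1]
width: -0.1
10.6333 mach [ -0.3  -3.6 145.8] [-3.141  0.    -0.142] F [ 0.  -0.7  0.6]
```

View pics/l6.png

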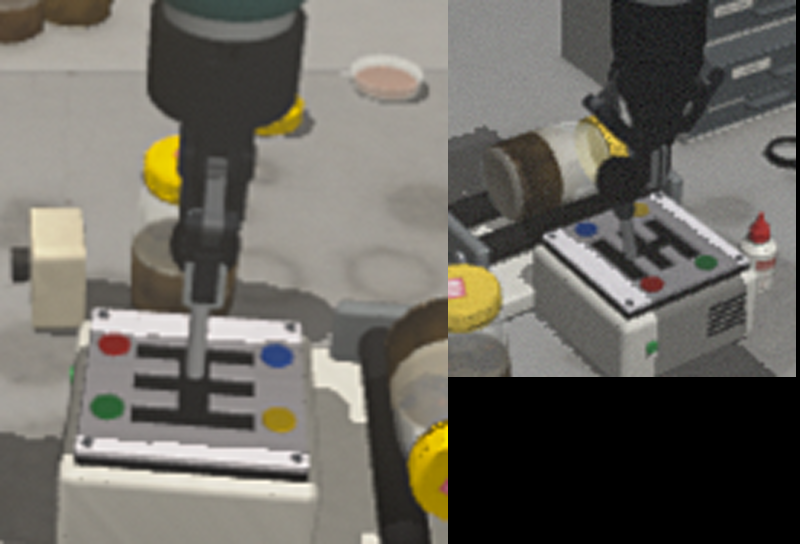

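```bash
python3 -c "
from h import *
from cell import vision
cs,cd=vision.get_image('side'),vision.get_image('scene')
for e in (-.02,0,.02):
  for s in (.15,.2,.25,.325):
    K=mach(M,knob(s,e)); a=proj(cs,K)[0];b=proj(cd,K)[0]; g=proj(cs,mach(M,knob(s,e,90)))[0]
    print(e,s,knob(s,e).round(0),((a+.35-[290,120])*3.2).round(),((b+.35-[270,100])*2.9+[448,0]).round(),'rod',((g+.35-[290,120])*3.2).round())
"
```

```text
-0.02 0.15 [ -3.  25. 163.] [200. 249.] [627. 181.] rod [193. 365.]
-0.02 0.2 [ -3.  33. 162.] [200. 243.] [619. 185.] rod [193. 361.]
-0.02 0.25 [ -3.  41. 160.] [200. 238.] [611. 190.] rod [193. 358.]
-0.02 0.325 [ -3.  53. 156.] [200. 231.] [599. 198.] rod [194. 353.]
0 0.15 [  0.  25. 163.] [206. 250.] [625. 179.] rod [196. 365.]
0 0.2 [  0.  33. 162.] [206. 244.] [617. 183.] rod [196. 361.]
0 0.25 [  0.  41. 160.] [206. 238.] [609. 188.] rod [196. 358.]
0 0.325 [  0.  53. 156.] [206. 231.] [596. 196.] rod [196. 353.]
0.02 0.15 [  3.  25. 163.] [212. 250.] [623. 177.] rod [199. 365.]
0.02 0.2 [  3.  33. 162.] [212. 244.] [615. 181.] rod [199. 361.]
0.02 0.25 [  3.  41. 160.] [212. 239.] [606. 186.] rod [199. 358.]
0.02 0.325 [  3.  53. 156.] [211. 232.] [594. 194.] rod [199. 353.]
```

```bash
python3 -m inch '{"travel":[[0,-0.3,0.1],[0,-0.7,0.2],[0,-1.1,0.3],[0,-1.5,0.4],[0,-1.9,0.5],[0,-2.2,0.5],[0,-2.5,0.5],[0,-2.7,0.5],[0,-2.8,0.5],[0,-2.8,0.5]],"twist":[0,0,0,0,0,0,0,0,0,0],"fingers":[0,0,0,0,0,0,0,0,0,0]}'
python3 -c "
from h import *; look('l7')"
```

```text
clock: 11.57
eef_pos: [586.3, -64.6, 140.8]
tool_rot: [3.141, 0.0, -0.143]
force: [-0.2, -1.9, -0.7]
width: -0.1
11.6667 mach [ -0.2  23.8 140.9] [ 3.142  0.    -0.143] F [-0.7 -0.5 -0.7]
```

View pics/l7.png

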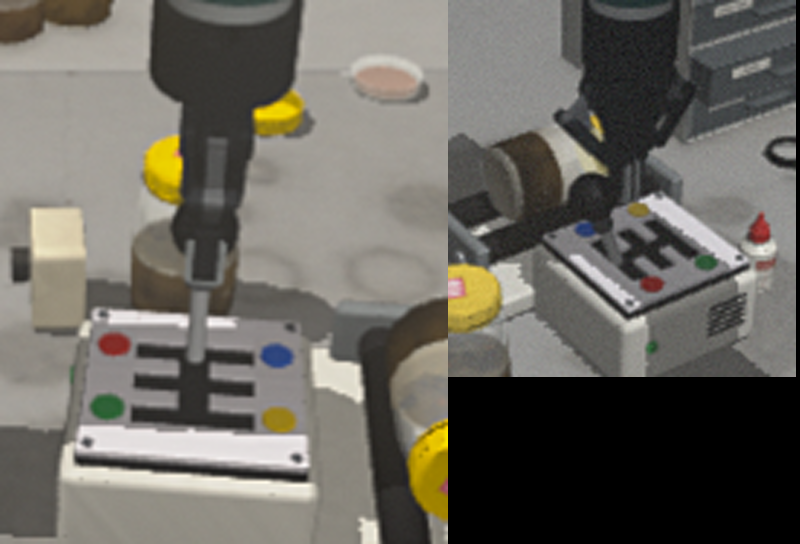

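```bash
python3 -m inch '{"travel":[[0,0.4,0],[0,1.4,0],[0,2.5,0],[-0.6,3,0],[-1.8,3,0],[-3.2,3,0],[-4.6,3,0],[-5.4,3,0],[-5.7,3,0],[-5.8,3,0]],"twist":[0,0,0,0,0,0,0,0,0,0],"fingers":[0,0,0,0,0,0,0,0,0,0]}'
python3 -m inch '{"travel":[[0,-0.3,0],[0,-1,0.2],[0,-2,0.4],[0,-3,0.6],[0,-4,0.6],[0,-5,0.6],[0,-5.5,0.6],[0,-5.7,0.6],[0,-5.8,0.6],[0,-5.8,0.6]],"twist":[0,0,0,0,0,0,0,0,0,0],"fingers":[0,0,0,0,0,0,0,0,0,0]}'
python3 -c "
from h import *; look('l8')"
```

```text
clock: 12.5
eef_pos: [524.5, -86.5, 141.2]
tool_rot: [-3.142, -0.0, -0.143]
force: [0.6, -0.2, -0.2]
width: -0.1
clock: 13.33
eef_pos: [533.1, -28.7, 135.0]
tool_rot: [3.141, -0.0, -0.143]
force: [-0.4, -0.3, -0.5]
width: 0.5
13.4333 mach [-57.8  51.6 135. ] [ 3.141 -0.    -0.144] F [ 0.3  0.2 -0.9]
```

View pics/l8.png

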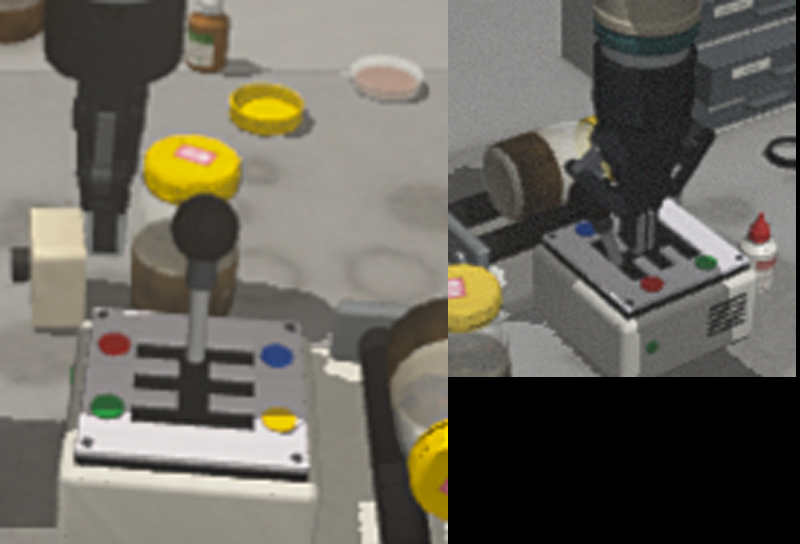

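```bash
python3 -m inch '{"travel":[[0.4,0,0],[1.2,0,0],[2,0,0],[2.8,0,0],[3.6,0,0],[4.4,0,0],[5.2,0,0],[5.9,0,0],[6.4,0,0],[6.6,0,0]],"twist":[0,0,0,0,0,0,0,0,0,0],"fingers":[0,0,0,0,0,0,0,0,0,0]}'
python3 -m inch '{"travel":[[0.1,0,0],[0.25,0,0],[0.4,0,0],[0.55,0,0],[0.7,0,0],[0.8,0,0],[0.9,0,0],[1,0,0],[1.1,0,0],[1.1,0,0]],"twist":[0,0,0,0,0,0,0,0,0,0],"fingers":[0,0,0,0,0,0,0,0,0,0]}'
python3 -c "
from h import *; look('l9')"
```

```text
clock: 14.27
eef_pos: [599.0, -38.3, 134.6]
tool_rot: [3.141, 0.0, -0.143]
force: [-1.5, 0.1, -1.1]
width: 0.1
clock: 15.1
eef_pos: [609.3, -39.6, 134.9]
tool_rot: [-3.142, 0.0, -0.143]
force: [-1.6, 0.1, -0.9]
width: 0.1
15.2 mach [ 19.   51.8 134.9] [ 3.142  0.    -0.143] F [-1.4  0.5 -1.1]
```

View pics/l9.png

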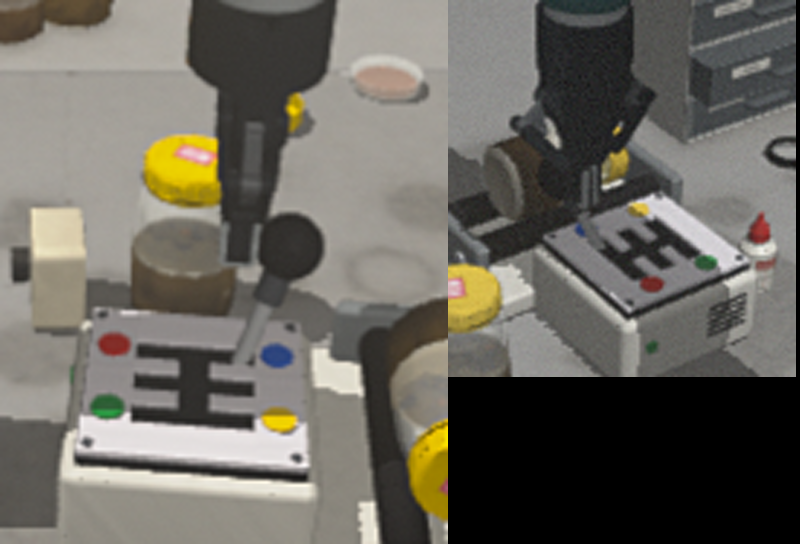

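The lever is well into the blue slot, but the force is still only about 1.5 N, so it hasn't reached the stop. I'll keep pushing gently.

```bash
python3 -m inch '{"travel":[[0.05,0,0],[0.1,0,0],[0.15,0,0],[0.2,0,0],[0.25,0,0],[0.3,0,0],[0.3,0,0],[0.3,0,0],[0.3,0,0],[0.3,0,0]],"twist":[0,0,0,0,0,0,0,0,0,0],"fingers":[0,0,0,0,0,0,0,0,0,0]}'
python3 -c "
from h import *; look('l10')"
```

```text
clock: 16.03
eef_pos: [610.6, -39.8, 134.6]
tool_rot: [3.142, 0.004, -0.143]
force: [-5.6, -0.0, 0.5]
width: -0.1
16.1333 mach [ 20.4  51.8 134.6] [ 3.142e+00  3.000e-03 -1.430e-01] F [-6.4 -0.3  0.6]
```

```bash
python3 -m inch '{"travel":[[0.05,0,0],[0.1,0,0],[0.15,0,0],[0.2,0,0],[0.25,0,0],[0.25,0,0],[0.25,0,0],[0.25,0,0],[0.25,0,0],[0.25,0,0]],"twist":[0,0,0,0,0,0,0,0,0,0],"fingers":[0,0,0,0,0,0,0,0,0,0]}'
python3 -c "
from h import *; look('l11')"
```

```text
clock: 16.97
eef_pos: [611.2, -39.8, 134.4]
tool_rot: [3.141, 0.007, -0.143]
force: [-9.8, 1.4, 3.2]
width: -0.2
17.0667 mach [ 21.   51.9 134.4] [ 3.141  0.007 -0.143] F [-10.1   0.9   2.9]
```

Pushing another 2.5 mm moved the TCP only about 0.6 mm and raised the force to 10 N, so the lever is on its hard stop. Next I'll back straight off, rise and check.

```bash
python3 -m inch '{"travel":[[-0.3,0,0],[-0.8,0,0],[-1.6,0,0],[-2.6,0,0],[-3.6,0,0],[-4.6,0,0],[-5.4,0,0],[-5.8,0,0],[-6,0,0],[-6,0,0]],"twist":[0,0,0,0,0,0,0,0,0,0],"fingers":[0,0,0,0,0,0,0,0,0,0]}'
python3 -m inch '{"travel":[[0,0,-0.5],[0,0,-1.5],[0,0,-3.5],[-1,0,-6],[-2.5,0,-8],[-4,0,-9.5],[-5.5,0,-10],[-6.5,0,-10],[-7,0,-10],[-7,0,-10]],"twist":[0,0,0,0,0,0,0,0,0,0],"fingers":[0,0,0,0,0,0,0,0,0,0]}'
python3 -m inch '{"travel":[[0,0,0],[0,0,0],[0,0,0],[0,0,0],[0,0,0],[0,0,0],[0,0,0],[0,0,0],[0,0,0],[0,0,0]],"twist":[0,0,0,0,0,0,0,0,0,0],"fingers":[0,0,0,0,0,0,0,0,0,0]}'
python3 -c "
from h import *; look('l12')
from cell import vision
cs,cd=vision.get_image('side'),vision.get_image('scene')
for e in (.25,.28,.305):
  for s in (.325,):
    K=mach(M,knob(s,e)); a=proj(cs,K)[0];b=proj(cd,K)[0]
    print(e,s,knob(s,e).round(0),((a+.35-[290,120])*3.2).round(),((b+.35-[270,100])*2.9+[448,0]).round())
"
```

```text
clock: 17.9
eef_pos: [555.6, -31.8, 135.2]
tool_rot: [-3.141, -0.001, -0.143]
force: [0.3, 0.5, -0.2]
width: 0.1
clock: 18.73
eef_pos: [485.2, -21.8, 235.0]
tool_rot: [-3.142, 0.001, -0.143]
force: [-0.0, -0.3, -0.7]
width: 0.2
clock: 19.57
eef_pos: [486.1, -21.9, 234.9]
tool_rot: [-3.142, -0.0, -0.143]
force: [0.3, 0.2, -0.1]
width: 0.2
19.6667 mach [-105.4   52.6  235. ] [-3.142 -0.    -0.143] F [-0.3 -0.1 -0.4]
0.25 0.325 [ 39.  51. 152.] [273. 244.] [571. 179.]
0.28 0.325 [ 43.  51. 151.] [281. 246.] [569. 177.]
0.305 0.325 [ 47.  50. 150.] [287. 249.] [566. 176.]
```

View pics/l12.png

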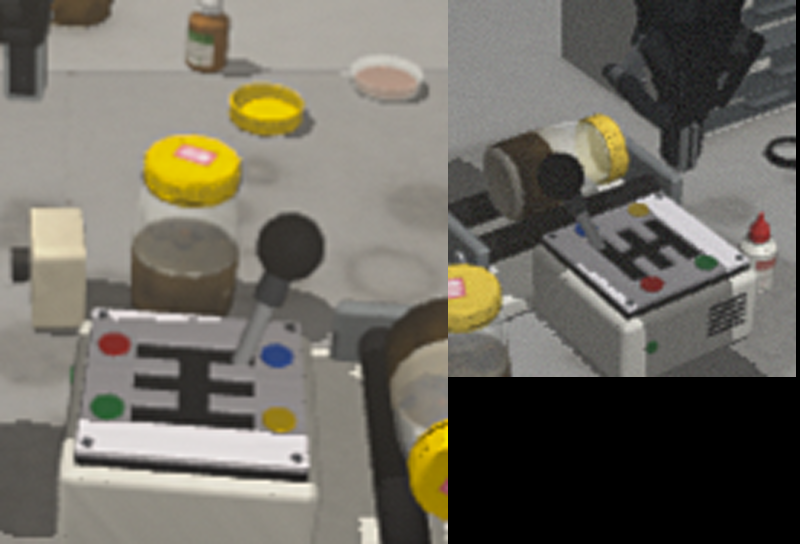

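The knob is at side (291,247) and scene (561,176). That's at or slightly past the position my model predicts for the slot end, and the spec's 50 mm would also put it a little further out. The jar, timer and dropper haven't moved, and the arm is clear.

```bash
python3 -c "
from h import *; fitk((291,247),(561,176))
from cell import ctrl; print(ctrl.finish_job())"
```

```text
sel,eng [0.348 0.325] knob [ 49.8  53.6 147.9] [-0.   0.5  0.2  0.6]
the job is handed in; nothing more can be done
None
```

The lever is fully home in the slot marked by the blue disc (rear, +y side), and I handed the job in at about 20 s. I pushed it from outside with shut fingers: forward to the cross channel, sideways to the +y slot, then back to the slot end. It entered no slot of another colour.

**Last checks:**
- **At the stop:** while pushing, the force rose from about 1.5 N to 10 N and the lever stopped moving.
- **Stayed put:** after I backed off, the cameras put the knob at about (50, 54, 148) mm in the machine's frame. The expected position is about (50, 50, 148) mm.
- **Surroundings:** the jar, dropper bottle and timer look unmoved in the pictures, and the arm touches nothing.

**Disagreements:**
- **Fingertips:** the pictures showed the shut fingertips level with the TCP, not 25 mm ahead of it as `ctrl.nose_length` says. I chose push heights that were safe either way.
- **Lever angles:** my simplified lever model read 0.348 rad sideways and 0.325 rad fore-aft. Both are slightly past the stated stops of 0.34 and 0.305, which I put down to model and calibration error.

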